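# Hold the gearbox cover over its screw holes

## Robot

A 6-joint arm with a two-finger parallel gripper is mounted at the origin on the work surface. World frame = base frame: x ahead of the robot, y to its left, z up, the work surface at z = 0. Lengths are in m, angles in rad, forces in N, time in s.
With the tool pointing down it reaches from about 0.275 to 0.825 m from the base axis. Payload 4.9 kg.
Tool frame: the origin (TCP) lies midway between the tips of the shut fingers; the grasp point (between the pads) lies 19 mm behind it (grip_point_offset is the distance from the TCP to the grasp point, in m); z points along the fingers, x is the direction in which the jaws open and shut, and the axes are right-handed (so a half turn about z gives the same grasp; the last joint's range is limited). The gripper opens to 85 mm and grips with 20 to 120 N. Pads are 22 mm wide; open, the fingers measure 114 mm over their backs; the gripper's body (76 mm by 85 mm) begins 54 mm behind the grasp point. The pads swing forward as they close: fully open they stand 13 mm farther back than shut.
Start: joints at [1.209, 0.326, -0.193, 1.052, 0, 1.437], TCP at [0.124, 0.536, 0.231] pointing down, gripper open.
Joint ranges: [-2.65, 2.65], [-0.97, 1.79], [-1.3, 1.35], [-1.93, 2.1], [-1.47, 1.37], [-3.14, 3.14]. Speed limits (rad/s): [2.57, 2.57, 3.14, 3.14, 3.14, 3.14].

## Interface

Orientations are given as a rotation vector (axis times angle).
In Python, from cell import * gives the robot as it stands. Calls block until the motion is done:
- movep(position, orientation): joint-space move of the TCP to a pose.
- move_l(position, velocity=0.15, rot=None, until_force=None): straight line of the TCP; rot=None keeps the orientation; velocity is the mean speed in m/s. With until_force (N) it stops when the force on the tool has changed by that much, and returns True; else False.
- set_joints(angles): joint-space move.
- let_go() and grab(newtons=None): open the fingers fully, or close them until they stop; newtons is the grip in N (None keeps the last).
- sleep(seconds).
- ik(position, orientation): joint angles nearest the present ones, or None.
- get_state(): the state.
- grab_frame(name): name is "scene" or "top"; returns a dict with "img" (480x640x3 uint8, red, green, blue), "fx", "fy", "cx", "cy" (pixels), "cam_to_world" (4x4, takes a point from camera to world coordinates). Camera axes: x right, y down, z forward; pixel columns grow to the right and rows downward; lengths in m; the calibration is good to about 2 mm. A picture is of the moment at which its call begins. There is no depth.
A pose or a line that the arm cannot do raises MotionError and nothing moves.
- sign_off(): hands the job in, once; it reports no verdict.
Trained networks look in the newest picture that a camera, given by its name, has taken for a name from the list of things; names that differ only in an ending like _2 or _b are one class to them, and where a whole thing is asked for, a point or a joint stands for the part that bears it (a point fixed in the world has none). Each returns a list of dicts, best first, with "score" (0 to 1); they miss things now and then, are a little off and sometimes report something else, mostly with a low value. They report only what shows in the picture. A call takes as long as a camera call. They do not tell look-alikes from the thing itself.
- spot_in(camera, name): "centre" ([column, row] in pixels, amid what is visible of it).
- silhouettes(camera, name): "mask" (480x640 bool, what is visible of it) and "centre" ([column, row] in pixels, amid what is visible of it).
- tip_of(camera, name): "centre" ([column, row] in pixels: a listed point, or the origin of a listed thing).
The state is a dict: "clock": time; "q": joint angles; "joint_velocities": joint speeds; "tau": joint torques, N m; "position": TCP position; "eef_rot": TCP orientation; "contact_force": force on the tool from outside, world axes, zero at the start; "wrist_torque": the same for the moment, N m; "finger_gap": opening from 0.0 (shut) to 1.0 (fully open).
Only numpy, scipy, OpenCV 4.12 (cv2) and the standard library are available. Lean on these libraries where they do the work, as an engineer would, in place of code of your own. Each camera call takes 0.05 s, during which the arm holds its last target. There are 200 camera calls.

## Task

Lift the loose dust lid off the gear housing by its knob, set it down right way up with the whole lid on the rubber pad, and let go. Then lift the T-shaped cover plate by its lug and finish while still holding it over the housing, stem over stem: level, still, about 15 mm above the flange, every threaded hole showing fully through its hole in the plate from straight above. Drop nothing, never let the plate touch the housing, and leave the other things on the bench where they are.

Things in the scene. Friction and masses are not known exactly. Their poses are not given: they have to be found in the camera images.
- housing: Grey gear housing fixed on the bench. Origin: bench level, under the centre of the flange's main rectangle; z up. Bare metal flange, top face 60 mm up, T-shaped: rectangle 90 (x) x 100 (y) mm and a stem 36 mm wide (y) from x = 45 to 75. 47 mm square opening at the centre, under the lid. Threaded holes 7 mm wide at x, y = (-34, 38), (-34, -38) and, in the stem, (60, 0).
- thread0 (a point): Centre of the mouth of the housing's threaded hole at (-34, 38, 60) mm in the housing frame.
- thread1 (a point): Centre of the mouth of the housing's threaded hole at (-34, -38, 60) mm in the housing frame.
- thread2 (a point): Centre of the mouth of the housing's threaded hole in the stem, at (60, 0, 60) mm in the housing frame.
- lid: Loose round dust lid, dark steel, black knob, about 200 g. Origin: centre of its underside, z up. Spigot 40 mm diameter, 8 mm high (hangs in the opening with 3 mm play); disc 84 mm diameter, 6 mm thick (rests on the flange); upright round knob 26 mm diameter, 14 to 52 mm above the origin. Starts on the housing, origin 52 mm above the bench; set down, it stands on its spigot.
- cover: Loose T-shaped aluminium plate, about 350 g, 6 mm thick, flat on the bench. Origin: underside, centre of the main rectangle, z up. Rectangle 90 (x) x 100 (y) mm, stem 36 mm wide from x = 45 to 75. Solid lug centred at x = 6, y = 0, over the centre of mass: 40 mm long (x), 24 mm wide (y, grip across), 6 to 44 mm above the underside. Holes 14 mm wide at x, y = (-34, 38), (-34, -38), (60, 0).
- hole0 (a point): Centre of the cover plate's hole at (-34, 38) mm in the cover frame, on the underside; belongs over thread0.
- hole1 (a point): Centre of the cover plate's hole at (-34, -38) mm in the cover frame, on the underside; belongs over thread1.
- hole2 (a point): Centre of the cover plate's hole in the stem, at (60, 0) mm in the cover frame, on the underside; belongs over thread2.
- pad: Square black rubber pad, 150 x 150 mm, 4 mm thick, fixed on the bench; it lies on one side of the housing and the cover plate on the other, either way round. Origin: centre of its underside, at bench level.
- spare_plate: Bystander: a square 80 x 80 x 6 mm aluminium plate with four 9 mm holes and no lug, lying on the bench beyond the housing. Origin: centre of its underside.
- hammer: Bystander: a hammer lying on the bench.
- screwdriver: Bystander: a screwdriver lying on the bench between robot and housing.
- wrench: Bystander: a wrench lying on the bench.
- jar: Bystander: a closed glass jar, 64 mm in diameter, 85 mm high. Origin: centre of its underside.
- can: Bystander: a plain metal can, 66 mm in diameter, 115 mm high. Origin: centre of its underside.
- wood_block: Bystander: an offcut of wood 90 x 50 x 40 mm on the bench. Origin: centre of its underside.
Not all that is in view belongs to the job. Leave any green look-alike of the cover alone. What is shaped like the lid but green or orange is not meant.

How it is judged:
By the outcome, as a careful person would: the job done as asked, in the order asked, and still so for the second after the job is handed in, while the arm keeps its last pose, push and grip.
It also fails if it takes over 61 s, if anything falls off the work surface, if the arm or the gripper's body presses on something with over 40 N, if the wrist force passes 120 N, or if a joint passes its speed limit or range.

## Working session

There is one attempt and no reset: what is moved stays moved. The work goes in short steps, each a Python script; the robot and the scene stay as the last script left them, time stands still between calls to the robot, and variables do not carry over. Pictures are saved under pics/ and viewed, about 8 in all and at most 12, crops included, and the job is handed in when it is done.

```bash
mkdir -p pics; ls; python3 - <<'E'
from cell import *
import cv2,numpy as np
for c in("top","scene"):
    f=grab_frame(c); cv2.imwrite(f"pics/{c}0.png",f["img"][:,:,::-1])
    print(c,f["fx"],f["cx"],f["cy"],np.round(f["cam_to_world"],4).tolist())
    for n in("thread0","thread1","thread2","lid","cover","hole0","hole1","hole2","pad","housing"):
        print(n,[(np.round(d["centre"],1).tolist(),round(d["score"],2)) for d in tip_of(c,n)[:4]])
s=get_state();print(s["clock"],s["eef_rot"],s["contact_force"])
E
```

```text
pics
top 519.3018122031871 323.27448906334655 243.93382398990212 [[0.0199, -0.9966, 0.0794, 0.4436], [-0.9998, -0.02, -0.0009, -0.0706], [0.0025, -0.0794, -0.9968, 1.3462], [0.0, 0.0, 0.0, 1.0]]
thread0 [([300.8, 245.5], 0.94), ([330.3, 244.4], 0.79), ([313.0, 210.4], 0.63)]
thread1 [([300.8, 245.5], 0.94), ([330.3, 244.4], 0.79), ([313.0, 210.4], 0.63)]
thread2 [([300.8, 245.5], 0.94), ([330.3, 244.4], 0.79), ([313.0, 210.4], 0.63)]
lid [([264.2, 208.1], 0.75), ([204.2, 175.1], 0.75), ([314.6, 234.0], 0.73), ([326.0, 292.6], 0.73)]
cover [([167.6, 260.8], 0.89), ([237.6, 262.8], 0.85)]
hole0 [([240.1, 243.5], 0.95), ([258.4, 266.6], 0.93), ([176.3, 280.7], 0.91), ([151.0, 266.6], 0.75)]
hole1 [([240.1, 243.5], 0.95), ([258.4, 266.6], 0.93), ([176.3, 280.7], 0.91), ([151.0, 266.6], 0.75)]
hole2 [([240.1, 243.5], 0.95), ([258.4, 266.6], 0.93), ([176.3, 280.7], 0.91), ([151.0, 266.6], 0.75)]
pad [([425.0, 262.3], 0.81), ([316.8, 233.3], 0.75)]
housing [([319.4, 235.9], 0.67), ([501.6, 239.5], 0.65), ([424.9, 262.9], 0.17)]
scene 618.5744100042091 312.81180449357623 236.29329138815132 [
[... 381 characters left out ...]
6.7], 0.91), ([321.6, 227.2], 0.67), ([309.2, 343.5], 0.44)]
lid [([324.1, 248.0], 0.88), ([280.2, 225.4], 0.75), ([381.5, 250.7], 0.55), ([342.2, 257.4], 0.52)]
cover [([368.5, 206.6], 0.73), ([416.7, 176.8], 0.62)]
hole0 [([424.3, 166.1], 0.89), ([381.7, 218.3], 0.82), ([375.8, 190.5], 0.72), ([424.8, 192.1], 0.7)]
hole1 [([424.3, 166.1], 0.89), ([381.7, 218.3], 0.82), ([375.8, 190.5], 0.72), ([424.8, 192.1], 0.7)]
hole2 [([424.3, 166.1], 0.89), ([381.7, 218.3], 0.82), ([375.8, 190.5], 0.72), ([424.8, 192.1], 0.7)]
pad [([210.8, 293.5], 0.89), ([405.8, 294.9], 0.32)]
housing [([325.7, 259.2], 0.58)]
1.1 [-2.45949257e+00 -1.95459262e+00  2.20118180e-06] [ 0.0403113  -0.37775486 -0.09301992]
```

```bash
python3 - <<'E'
import cv2
i=cv2.imread("pics/top0.png");cv2.imwrite("pics/tc.png",cv2.resize(i[140:350,110:510],None,fx=2,fy=2,interpolation=2))
i=cv2.imread("pics/scene0.png");cv2.imwrite("pics/sc.png",cv2.resize(i[120:390,130:530],None,fx=2,fy=2,interpolation=2))
E
```

```text
(no output)
```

View pics/tc.png

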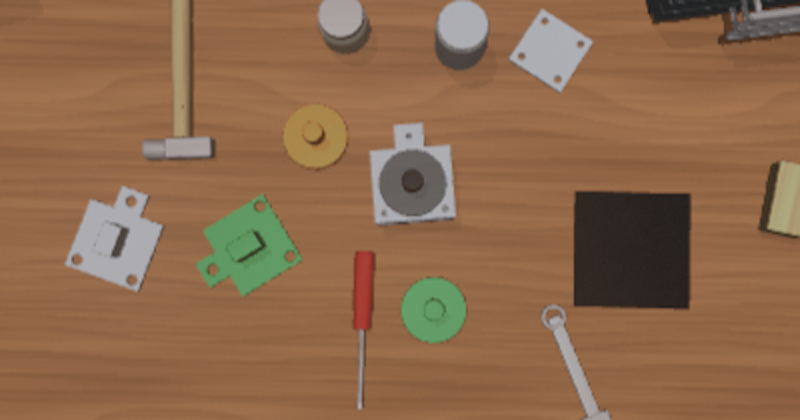

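View pics/sc.png

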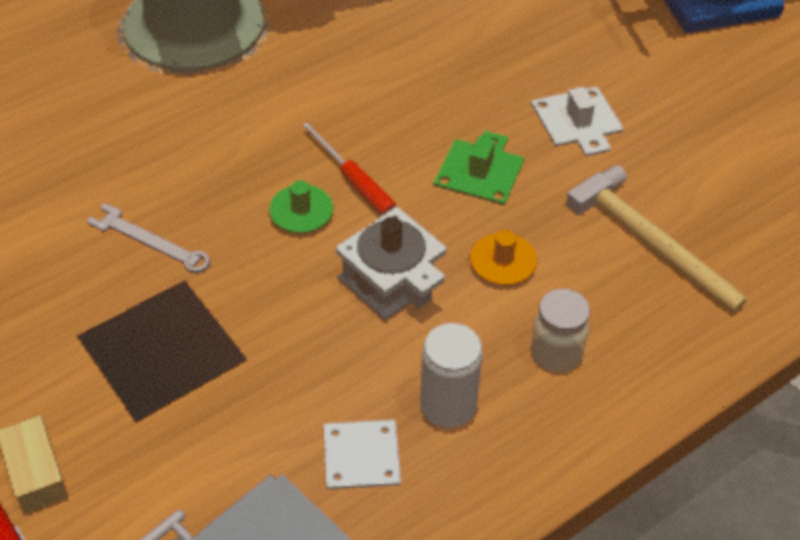

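The top view shows the steel lid at px (316,231), with its stem toward the image top. The aluminium cover is at (167,261) and the pad at (426,265). The green cover is at (235,262), the green lid at (327,295) and the orange lid at (267,208), all of them look-alikes. The scene view agrees: lid (325,240), cover (420,180), pad (211,294).

```bash
cat > h.py <<'E'
from cell import *
import numpy as np, cv2
from scipy.optimize import least_squares, linear_sum_assignment
from scipy.spatial.transform import Rotation as R
TP=np.array([[-34,38],[-34,-38],[60,0]])/1e3
def proj(f,P):
    T=np.linalg.inv(f["cam_to_world"]); p=np.atleast_2d(P)@T[:3,:3].T+T[:3,3]
    return np.c_[f["fx"]*p[:,0]/p[:,2]+f["cx"], f["fy"]*p[:,1]/p[:,2]+f["cy"]]
def unproj(f,px,z):
    M=f["cam_to_world"]; d=M[:3,:3]@[(px[0]-f["cx"])/f["fx"],(px[1]-f["cy"])/f["fy"],1]
    return M[:3,3]+d*(z-M[2,3])/d[2]
def pts(pose,z,P=TP):
    x,y,a=pose; c,s=np.cos(a),np.sin(a)
    return np.c_[P@np.array([[c,s],[-s,c]])+[x,y],np.full(len(P),z)]
def fit(obs,z,p0,gate=6,off=True):
    """obs: list of (frame, Nx2 detections); pose x,y,yaw of a three-point pattern"""
    p=np.array(p0,float)
    for g in (3*gate,gate,gate):
        m=[]
        for f,D in obs:
            if not len(D): continue
            d=np.linalg.norm(proj(f,pts(p,z))[:,None]-D[None],axis=2)
            m+=[(f,i,D[j]) for i,j in zip(*linear_sum_assignment(d)) if d[i,j]<g]
        r=lambda q:np.concatenate([proj(f,pts(q,z)[i])[0]-u for f,i,u in m])
        p=least_squares(r,p,loss="soft_l1").x
    return p,[(i,np.round(proj(f,pts(p,z)[i])[0]-u,1).tolist()) for f,i,u in m]
def det(c,names,n=1):
    f=grab_frame(c); return f,np.array([d["centre"] for k in names for d in tip_of(c,k)])
E
cat > m.py <<'E'
from h import *
F={c:grab_frame(c) for c in("top","scene")}
t=F["top"]
def init(cpx,spx,z):
    a,b=unproj(t,cpx,z),unproj(t,spx,z); return [a[0],a[1],np.arctan2(*(b-a)[1::-1])]
TH={c:np.array([d["centre"] for d in tip_of(c,"thread0")]) for c in F}
HO={c:np.array([d["centre"] for d in tip_of(c,"hole0")]) for c in F}
for nm,D,z,p0 in(("housing",TH,.06,init((316,232),(314,207.5),.06)),("cover",HO,.004,init((166,261),(175,240),.004))):
    print(nm,"init",np.round(p0,4))
    for cs in(("top",),("scene",),("top","scene")):
        p,r=fit([(F[c],D[c]) for c in cs],z,p0); print(cs,np.round(p,4),r)
for c in F:
    for n in("pad","lid","cover","housing"):
        for s in silhouettes(c,n)[:5]:
            z={"pad":.004,"lid":.066,"cover":.006,"housing":.06}[n]
            rc=cv2.minAreaRect(np.argwhere(s["mask"])[:,::-1].astype(np.float32))
            print(c,n,round(s["score"],2),np.round(s["centre"],1),np.round(unproj(F[c],s["centre"],z),4),s["mask"].sum(), np.round(rc[1],1),round(rc[2],1))
E
python3 m.py
```

```text
housing init [ 0.5755 -0.0531  0.102 ]
('top',) [ 0.5772 -0.0515  0.024 ] [(np.int64(0), [2.0, -2.3]), (np.int64(1), [-0.2, 2.0]), (np.int64(2), [-1.1, 0.0])]
('scene',) [ 0.5769 -0.0588  0.1175] [(np.int64(0), [0.1, -0.1]), (np.int64(1), [-1.9, -0.4]), (np.int64(2), [1.2, 0.5])]
('top', 'scene') [ 0.577  -0.0559  0.0856] [(np.int64(0), [4.7, -1.3]), (np.int64(1), [2.4, 1.1]), (np.int64(2), [-0.8, 0.2]), (np.int64(0), [1.7, -0.5]), (np.int64(1), [-0.9, -1.5]), (np.int64(2), [1.6, 0.4])]
cover init [ 0.4981  0.3336 -0.3641]
('top',) [ 0.4952  0.3334 -0.3922] [(np.int64(0), [-0.2, -0.2]), (np.int64(1), [0.2, 2.5]), (np.int64(2), [-0.1, -1.1])]
('scene',) [ 0.4907  0.3292 -0.3252] [(np.int64(0), [0.0, 2.5]), (np.int64(1), [-0.9, -2.7]), (np.int64(2), [0.8, -0.0])]
('top', 'scene') [ 0.4927  0.3318 -0.3747] [(np.int64(0), [0.5, 1.1]), (np.int64(1), [1.2, 3.4]), (np.int64(2), [0.1, -0.2]), (np.int64(0), [2.0, 2.8]), (np.int64(1), [0.6, -3.2]), (np.int64(2), [1.0, 0.2])]
top pad 0.79 [425.4 260.2] [ 0.5136 -0.3369  0.004 ] 3355 [59. 57.] 90.0
top pad 0.67 [281.7 153.1] [0.7878 0.0422 0.004
[... 515 characters left out ...]
 [49.9 40.4] 85.8
scene pad 0.58 [209.4 297.8] [ 0.5133 -0.346   0.004 ] 3150 [53.3 65.3] 59.0
scene pad 0.24 [417.7 175.6] [0.4894 0.3361 0.004 ] 964 [38.5 34. ] 63.4
scene lid 0.72 [381.8 247.3] [0.6706 0.0472 0.066 ] 673 [26. 31.] 90.0
scene lid 0.7 [321.8 244.7] [ 0.5792 -0.0643  0.066 ] 755 [28.2 33.1] 63.4
scene lid 0.59 [279.9 223.4] [ 0.4618 -0.1074  0.066 ] 607 [29.  25.9] 31.0
scene cover 0.83 [370.5 206.2] [0.5055 0.152  0.006 ] 991 [40.5 32.5] 14.0
scene cover 0.69 [417.8 178.3] [0.4992 0.3273 0.006 ] 965 [38.2 33.8] 61.4
scene housing 0.59 [323.6 258.8] [ 0.6132 -0.0839  0.06  ] 1141 [50.9 47.4] 45.0
scene housing 0.2 [147.3 352.1] [ 0.5987 -0.5354  0.06  ] 1062 [43.6 25. ] 71.6
```

```bash
cat >> h.py <<'E'
def down(a):
    x=np.array([np.cos(a),np.sin(a),0]); z=np.array([0,0,-1.])
    return R.from_matrix(np.c_[x,np.cross(z,x),z]).as_rotvec()
def blob(V,c,r):
    """subpixel centre of the bright blob of the map V near c (iterated Gaussian-windowed centroid)"""
    yy,xx=np.mgrid[:480,:640]; c=np.array(c,float)
    for _ in range(15):
        w=np.exp(-((xx-c[0])**2+(yy-c[1])**2)/(2*r*r)); n=np.hypot(xx-c[0],yy-c[1])<2*r
        v=np.clip(V-np.percentile(V[n],40),0,None)*w*n
        c=np.array([(v*xx).sum(),(v*yy).sum()])/v.sum()
    return c
def shot(c,n=4):
    F=[grab_frame(c) for _ in range(n)]; f=F[0]; f["img"]=np.mean([g["img"] for g in F],0).astype(np.float32); return f
E
python3 - <<'E'
from h import *
t=shot("top"); s=shot("scene")
dark=lambda f:255-f["img"].max(2)
sat=lambda f:f["img"][...,0]-f["img"][...,2]
T=np.array([blob(dark(t),c,2) for c in((302,246.5),(332,244),(314,207.5))])
S=np.array([blob(dark(s),c,2) for c in((304.5,243.5),(342,258.5))])
H=np.array([blob(sat(t),c,3) for c in((148.5,269.5),(176,280),(175,240))])
HS=np.array([blob(sat(s),c,3) for c in((427,191.5),(401,172))])
print(T,S,H,HS)
for o in([(t,T)],[(s,S)],[(t,T),(s,S)]):
    p,r=fit(o,.06,[.576,-.0535,.09]);print("housing",np.round(p,4),r)
for o in([(t,H)],[(t,H),(s,HS)]):
    p,r=fit(o,.004,[.495,.333,-.38]);print("cover",np.round(p,4),r)
k=blob(dark(t),(316,230),4.5);print("knob",k,unproj(t,k,.104))
ks=unproj(t,k,.104); ks
for c in (-np.pi/2,0,np.pi/2,np.pi): print(c,ik([.577,-.053,.072],down(c)),ik([.514,-.34,.03],down(c)))
for a0 in(-np.pi/2,np.pi/2): print(a0,ik([.5,.33,.02],down(-.38+a0)),ik([.58,-.053,.1],down(.09+a0)))
q=min((x for x in(ik([.577,-.053,.25],down(c)) for c in(0,np.pi)) if x is not None),key=lambda x:abs(x[5]))
set_joints(q); print(get_state()["clock"],q)
E
```

```text
[[301.66405161 245.95957114]
 [332.02941348 243.69695791]
 [313.86581239 207.50527467]] [[304.67441967 243.46319519]
 [342.0298712  257.88378235]] [[141.28108898 275.41026484]
 [174.62175913 289.42910874]
 [175.31148179 240.33921162]] [[423.34780183 202.95229415]
 [395.2924805  165.24608084]]
housing [ 0.5773 -0.0525  0.0985] [(np.int64(0), [-0.1, 0.1]), (np.int64(1), [0.0, -0.0]), (np.int64(2), [0.0, -0.0])]
housing [ 0.5774 -0.0519  0.0872] [(np.int64(1), [-0.2, -0.1]), (np.int64(2), [0.2, 0.1])]
housing [ 0.5773 -0.0523  0.096 ] [(np.int64(0), [-0.2, 0.0]), (np.int64(1), [-0.0, -0.0]), (np.int64(2), [0.0, -0.1]), (np.int64(1), [-0.4, 0.1]), (np.int64(2), [0.2, 0.0])]
cover [ 0.4735  0.3376 -0.4311] [(np.int64(0), [3.6, 0.6]), (np.int64(1), [-3.5, -0.6])]
cover [ 0.4721  0.3312 -0.4583] [(np.int64(0), [5.9, 0.6]), (np.int64(1), [-1.5, 0.2]), (np.int64(1), [0.8, 1.2])]
knob [315.84591738 230.3926857 ] [ 0.57485218 -0.05321037  0.104     ]
-1.5707963267948966 [-0.21896306  0.52911039 -0.32042895  0.72125699  0.          2.9226296 ] [-0.70411502  0.6376312  -0.24825284  0.68491229  0.
[... 244 characters left out ...]
        -0.21896306] [-0.70411502  0.6376312  -0.24825284  0.68491229  0.         -0.70411502]
3.141592653589793 [-0.21896306  0.52911039 -0.32042895  0.72125699  0.         -1.78975939] [-0.70411502  0.6376312  -0.24825284  0.68491229  0.         -2.27491134]
-1.5707963267948966 [ 0.46020734  0.62562803 -0.30576798  0.63940033  0.         -2.30138531] [-0.21783506  0.5008534  -0.28418936  0.78575357  0.          2.8337576 ]
1.5707963267948966 [ 4.60207339e-01  6.25628026e-01 -3.05767975e-01  6.39400325e-01
 -4.44089210e-16  8.40207339e-01] [-0.21783506  0.5008534  -0.28418936  0.78575357  0.         -0.30783506]
4.825 [-0.21896306  0.3700211  -0.08015948  1.12061575  0.          1.35183327]
```

```bash
python3 - <<'E'
from h import *
st=lambda m:(lambda s:print(m,round(s["clock"],2),np.round(s["position"],4),np.round(s["contact_force"],1),round(s["finger_gap"],3)))(get_state())
move_l([.5755,-.0530,.12],.2)
st(move_l([.5755,-.0530,.073],.06,until_force=8))
grab(50); st("grab")
move_l([.5755,-.0530,.10],.06); move_l([.5755,-.0530,.18],.15); st("lift")
f=grab_frame("scene");cv2.imwrite("pics/lift.png",cv2.resize(f["img"][150:380,130:480,::-1],None,fx=2,fy=2))
movep([.514,-.340,.14],down(0)); st("over")
move_l([.514,-.340,.04],.12); st(move_l([.514,-.340,.018],.02,until_force=3))
E
```

```text
False 6.56 [ 0.5758 -0.0531  0.0732] [ 0.9  0.  -0.4] 1.004
grab 7.14 [ 0.5758 -0.053   0.0734] [-1.  -0.   3.3] 0.287
lift 8.43 [ 0.5749 -0.0529  0.1791] [-0.4 -0.1 -2.2] 0.287
over 9.61 [ 0.5144 -0.3388  0.1399] [ 1.7  0.4 -1.7] 0.293
True 11.33 [ 0.5139 -0.3399  0.0254] [-1.6 -0.   4. ] 0.292
```

View pics/lift.png

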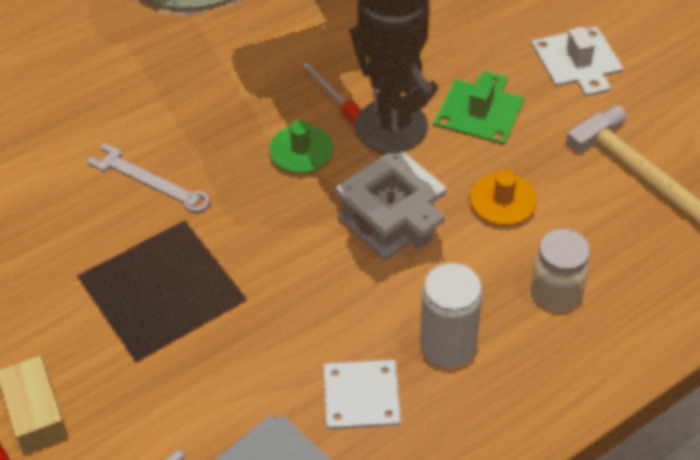

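The lid is gripped level and clear of the open housing at about (390,125) in this crop, and the bystanders are unmoved. Contact came at TCP z 25.4 mm, which matches the predicted set-down height.

```bash
python3 - <<'E'
from h import *
let_go(); move_l([.514,-.340,.12],.12); movep([.42,-.16,.25],down(0))
t=shot("top"); s=shot("scene"); print(get_state()["clock"])
np.save("pics/t.npy",t["img"]);np.save("pics/s.npy",s["img"])
sat=lambda f:f["img"][...,0]-f["img"][...,2]
H=np.array([blob(sat(t),c,1.7) for c in((148.5,269.5),(176,280),(175,240))])
HS=np.array([blob(sat(s),c,1.7) for c in((401,172),(427.5,166.5),(427.5,191.5))])
print(H,HS)
for o in([(t,H)],[(s,HS)],[(t,H),(s,HS)]):
    p,r=fit(o,.004,[.495,.333,-.38]);print("cover",np.round(p,4),r)
pm=(t["img"].max(2)<60)&(np.abs(np.mgrid[:480,:640][1]-426)<45)&(np.abs(np.mgrid[:480,:640][0]-265)<45)
print("lid pad det",[(n,np.round(d["centre"],1),np.round(unproj(t,d["centre"],z),4)) for n,z in(("lid",.012),("pad",.004)) for d in silhouettes("top",n) if d["centre"][0]>380])
a=cv2.resize(t["img"][220:310,120:520,::-1],None,fx=2,fy=2,interpolation=2)
b=cv2.resize(t["img"][220:310,130:230,::-1],None,fx=4,fy=4,interpolation=2)
b2=cv2.resize(t["img"][220:310,380:480,::-1],None,fx=4,fy=4,interpolation=2)
cv2.imwrite("pics/c2.png",np.vstack([a,np.hstack([b,b2])]))
E
```

```text
14.25
[[148.25491347 269.37924978]
 [175.686954   279.61973904]
 [175.26227356 240.45688836]] [[400.68120076 172.18610303]
 [425.65549667 166.83891198]
 [426.57629554 191.89493686]]
cover [ 0.4952  0.3315 -0.3323] [(np.int64(0), [-0.0, 0.0]), (np.int64(1), [-0.0, -0.0]), (np.int64(2), [0.0, -0.0])]
cover [ 0.4954  0.3316 -0.3338] [(np.int64(0), [-0.0, 0.0]), (np.int64(1), [0.1, 0.0]), (np.int64(2), [-0.0, -0.1])]
cover [ 0.4953  0.3315 -0.3329] [(np.int64(0), [-0.1, 0.0]), (np.int64(1), [-0.1, -0.0]), (np.int64(2), [0.0, -0.1]), (np.int64(0), [-0.1, 0.0]), (np.int64(1), [0.0, 0.0]), (np.int64(2), [-0.1, -0.1])]
lid pad det [('lid', array([427.3, 262.4]), array([ 0.5076, -0.3402,  0.012 ])), ('pad', array([445.6, 256.5]), array([ 0.5242, -0.3891,  0.004 ]))][ WARN:0@22.090] global loadsave.cpp:1063 imwrite_ Unsupported depth image for selected encoder is fallbacked to CV_8U.
```

View pics/c2.png

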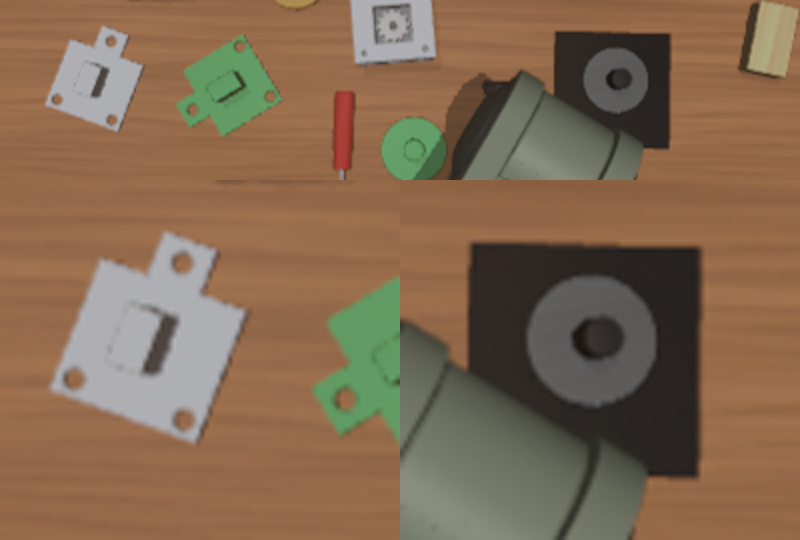

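The lid stands upright and wholly inside the pad, with about 20 mm or more of margin on every edge. Both cameras agree on the cover pose to within 0.2 mm.

```bash
python3 - <<'E'
from h import *
st=lambda m:(lambda s:print(m,round(s["clock"],2),np.round(s["position"],4),np.round(s["contact_force"],1),np.round(s["wrist_torque"],2),round(s["finger_gap"],3)))(get_state())
c=np.array([.4953,.3315]);a=-.333; L=c+.006*np.array([np.cos(a),np.sin(a)])
r=down(a+np.pi/2)
movep([*L,.18],r); move_l([*L,.07],.15)
st(move_l([*L,.014],.05,until_force=8))
grab(80); st("grab")
move_l([*L,.04],.04); st("up")
move_l([*L,.2],.15); st("up2")
h=np.array([.5773,-.0523]);b=.096; T=h+.006*np.array([np.cos(b),np.sin(b)])
movep([*T,.2],down(b+np.pi/2)); move_l([*T,.13],.1); sleep(.4); st("hover")
ims=[]
for n,(x0,y0) in(("top",(256,180)),("scene",(256,175))):
    f=shot(n); np.save(f"pics/h_{n}.npy",f["img"]); ims.append(cv2.resize(f["img"][y0:y0+120,x0:x0+130,::-1],None,fx=3,fy=3,interpolation=2))
cv2.imwrite("pics/hov.png",np.hstack(ims).astype(np.uint8))
E
```

```text
False 18.32 [0.5013 0.3297 0.0144] [-0.1  1.1  0.1] [ 0.05  0.02 -0.03] 1.0
grab 18.91 [0.5011 0.3295 0.0143] [-1.4 -0.8  2.6] [-0.25  0.21 -0.  ] 0.263
up 19.71 [0.5009 0.3295 0.04  ] [ 0.1  0.6 -3.8] [-0.01  0.03  0.03] 0.266
up2 20.93 [0.5003 0.3292 0.1989] [ 0.2 -1.  -3.8] [-0.03 -0.05  0.03] 0.267
hover 23.62 [ 0.5834 -0.0518  0.1303] [ 0.9  0.4 -3.3] [-0.02  0.01  0.07] 0.268
```

View pics/hov.png

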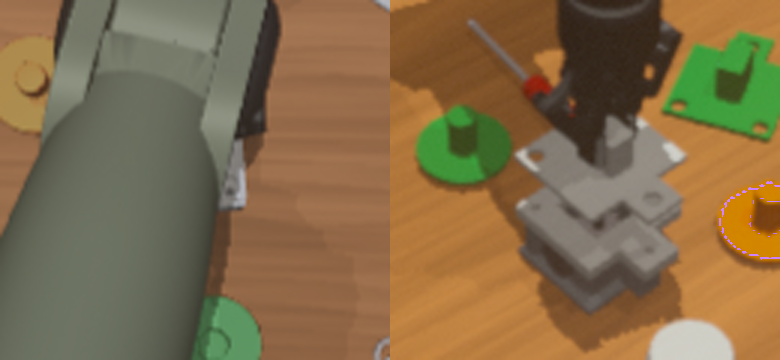

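The plate is held level above the housing. In the scene view hole1 is at about (305,227) and hole2 at (343,241). The arm hides almost everything in the top view, so the scene view carries the check.

```bash
cat > v.py <<'E'
from h import *
def check(zt,tag,guess=(.5773,-.0523,.096)):
    s=shot("scene",6); d=255-s["img"].min(2); z=zt-.0143+.004
    e=proj(s,pts(guess,z)); print("expected",np.round(e,1).tolist())
    for r in(1.7,2.2):
        B=np.array([blob(d,e[i],r) for i in(1,2)])
        p,res=fit([(s,B)],z,guess,gate=4); print(r,np.round(B,1).tolist(),"pose",np.round(p,4),res)
    N=np.array([x["centre"] for x in tip_of("scene","hole0")])
    print("net",[n.round(1).tolist() for n in N if np.linalg.norm(e-n,axis=1).min()<8])
    im=cv2.resize(s["img"][205:285,285:375,::-1],None,fx=7,fy=7,interpolation=2)
    for u in e: cv2.drawMarker(im,tuple(int(v) for v in ((u-[285,205])*7+3)),(0,0,255),0,10,1)
    cv2.imwrite(f"pics/{tag}.png",im.astype(np.uint8))
E
python3 - <<'E'
from v import *
s=get_state();print(s["position"],(R.from_rotvec(s["eef_rot"]).as_matrix()[:,2]).round(4))
check(s["position"][2],"ck1")
E
```

```text
[ 0.58324594 -0.05174112  0.12998548] [-0.  0. -1.]
expected [[327.8, 211.5], [303.9, 227.0], [342.9, 241.5]]
1.7 [[304.5, 226.6], [343.3, 239.9]] pose [ 0.575  -0.0498  0.1207] [(np.int64(1), [-0.3, -0.2]), (np.int64(2), [0.3, 0.2])]
2.2 [[304.5, 226.4], [343.2, 240.3]] pose [ 0.5754 -0.0498  0.1069] [(np.int64(1), [-0.2, -0.2]), (np.int64(2), [0.2, 0.1])]
net [[327.7, 210.2], [304.1, 227.6], [338.2, 240.0]]
```

View pics/ck1.png

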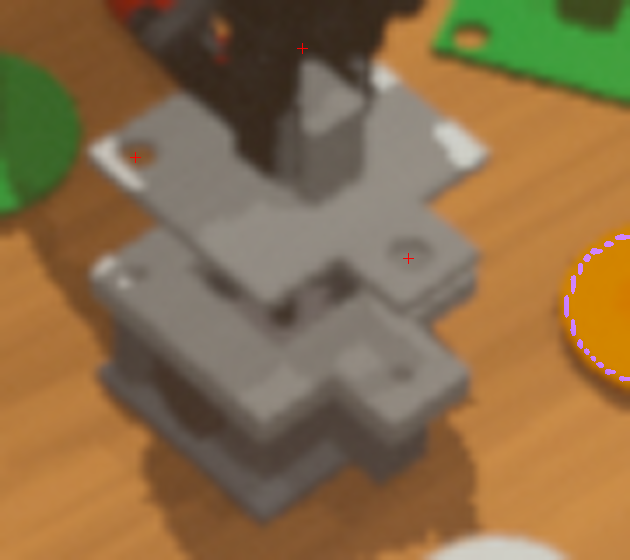

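```bash
cat > w.py <<'E'
from v import *
TT=np.array([[-45,-50],[45,-50],[45,-18],[75,-18],[75,18],[45,18],[45,50],[-45,50]])/1e3
def wire(tag,zu,cp=(.5773,-.0523,.096),hp=(.5773,-.0523,.096)):
    s=shot("scene",6); np.save(f"pics/{tag}.npy",s["img"]); k=7;o=[285,210]
    im=cv2.resize(s["img"][210:290,285:375,::-1],None,fx=k,fy=k,interpolation=2)
    th=np.linspace(0,2*np.pi,30)
    def pl(P,col): cv2.polylines(im,[((proj(s,P)-o+.5)*k).astype(np.int32)],True,col,1,cv2.LINE_AA)
    pl(pts(cp,zu+.006,TT),(0,0,255)); pl(pts(hp,.06,TT),(255,0,0))
    for c in TP:
        pl(pts(cp,zu+.006,c+.007*np.c_[np.cos(th),np.sin(th)]),(0,255,255))
        pl(pts(hp,.06,c+.0035*np.c_[np.cos(th),np.sin(th)]),(255,0,0))
    cv2.imwrite(f"pics/{tag}.png",im.astype(np.uint8))
E
python3 - <<'E'
from w import *
b=.096;T=np.array([.5773+.006*np.cos(b),-.0523+.006*np.sin(b)])
move_l([*T,.0895],.05); sleep(.4); s=get_state(); print(s["clock"],s["position"],s["contact_force"])
wire("w1",s["position"][2]-.0143)
E
```

```text
25.7333 [ 0.58334384 -0.05172371  0.08964073] [ 0.31057627  0.69237208 -3.67065099]
```

View pics/w1.png

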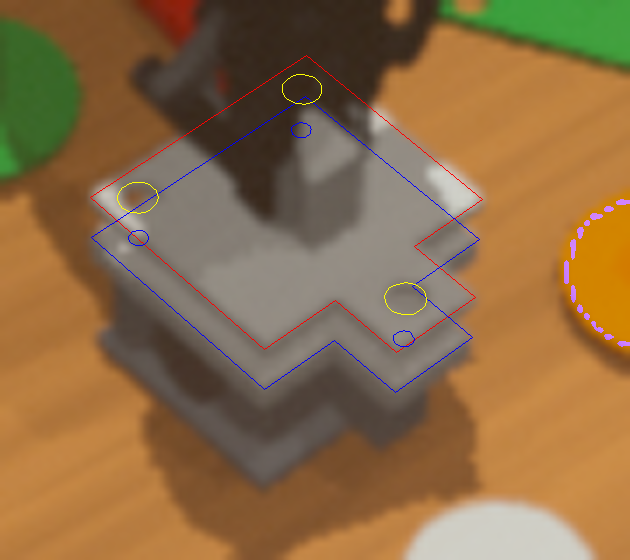

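```bash
cat > e.py <<'E'
from w import *
from scipy.ndimage import map_coordinates
from scipy.optimize import minimize
def edgefit(s,img,z,p0,segs):
    I=cv2.GaussianBlur(img.astype(np.float32),(0,0),.7)
    def cost(d,segs=segs):
        p=np.array(p0)+np.array(d)*[1e-3,1e-3,1e-2]; sc=[]
        for A,B in segs:
            A,B=np.array(A)/1e3,np.array(B)/1e3; n=np.array([(B-A)[1],-(B-A)[0]]); n/=np.linalg.norm(n)
            L=A+(B-A)*np.linspace(.12,.88,40)[:,None]
            v=[np.stack([map_coordinates(I[...,k],proj(s,pts(p,z,L+o*n))[:,::-1].T,order=1) for k in range(3)],1) for o in(-.0018,.0018)]
            sc.append(np.linalg.norm((v[0]-v[1]).mean(0)))
        return -np.sqrt(np.array(sc)+1).sum()
    best=min((minimize(cost,[x,y,a],method="Nelder-Mead",options=dict(initial_simplex=np.array([[x,y,a],[x+1.5,y,a],[x,y+1.5,a],[x,y,a+1.5]]))) for x in(-2,0,2) for y in(-2,0,2) for a in(0,)),key=lambda r:r.fun)
    return np.round(np.array(p0)+best.x*[1e-3,1e-3,1e-2],4),round(best.fun,2),round(cost([0,0,0]),2)
S={"left":((-45,-50),(45,-50)),"f1":((45,-50),(45,-18)),"s1":((45,-18),(75,-18)),"tip":((75,-18),(75,18)),"s2":((75,18),(45,18)),"f2":((45,18),(45,50)),"right":((45,50),(10,50))}
if __name__=="__main__":
    s=grab_frame("scene"); h=(.5773,-.0523,.096); A=list(S.values())
    print("housing",edgefit(s,np.load("pics/s.npy"),.06,h,A))
    for f,zt in(("h_scene",.1301),("w1",.0896)):
        print(f,edgefit(s,np.load(f"pics/{f}.npy"),zt-.0143+.006,h,A), edgefit(s,np.load(f"pics/{f}.npy"),zt-.0143,h,A))
    print("cover bench",edgefit(s,np.load("pics/s.npy"),.006,(.4953,.3315,-.333),A))
    # same edges, top camera
    t=grab_frame("top"); print("top: housing",edgefit(t,np.load("pics/t.npy"),.06,h,A),"cover",edgefit(t,np.load("pics/t.npy"),.006,(.4953,.3315,-.333),A))
E
python3 e.py
```

```text
housing (array([ 0.577 , -0.0525,  0.102 ]), np.float64(-61.46), np.float32(-61.33))
h_scene (array([ 0.5768, -0.0514,  0.1027]), np.float64(-42.98), np.float32(-41.92)) (array([ 0.5728, -0.0481,  0.1037]), np.float64(-42.73), np.float32(-25.99))
w1 (array([ 0.5763, -0.0507,  0.0944]), np.float64(-38.43), np.float32(-35.56)) (array([ 0.5724, -0.0475,  0.0961]), np.float64(-38.22), np.float32(-21.57))
cover bench (array([ 0.4954,  0.3317, -0.3278]), np.float64(-54.34), np.float32(-54.17))
top: housing (array([ 0.5773, -0.0526,  0.0978]), np.float64(-57.93), np.float32(-57.85)) cover (array([ 0.4956,  0.3316, -0.3294]), np.float64(-57.57), np.float32(-57.36))
```

```bash
python3 - <<'E'
from e import *
b=.097;T=np.array([.5776+.006*np.cos(b),-.0532+.006*np.sin(b)])
move_l([*T,.0893],.02,rot=down(b+np.pi/2)); sleep(.6); s=get_state()
print(s["clock"],s["position"].round(4),s["contact_force"].round(1),np.abs(s["joint_velocities"]).max(),s["finger_gap"])
print((R.from_rotvec(s["eef_rot"]).as_matrix()).round(3).tolist())
h=(.5772,-.0524,.098); f=shot("scene",6)
print(edgefit(f,f["img"],s["position"][2]-.0143+.006,h,list(S.values())))
wire("w2",s["position"][2]-.0143,h,h)
t=grab_frame("top"); full=grab_frame("scene")["img"][120:390,130:530,::-1]
cv2.imwrite("pics/full.png",np.vstack([full,t["img"][150:420,110:510,::-1]]))
E
```

```text
26.9833 [ 0.5836 -0.0526  0.0893] [ 0.3 -0.3 -3.3] 0.0019480452278184516 0.2669499086990034
[[-0.097, 0.995, -0.0], [0.995, 0.097, -0.0], [-0.0, -0.0, -1.0]]
(array([ 0.5765, -0.0515,  0.0971]), np.float64(-38.24), np.float32(-37.24))
```

View pics/w2.png

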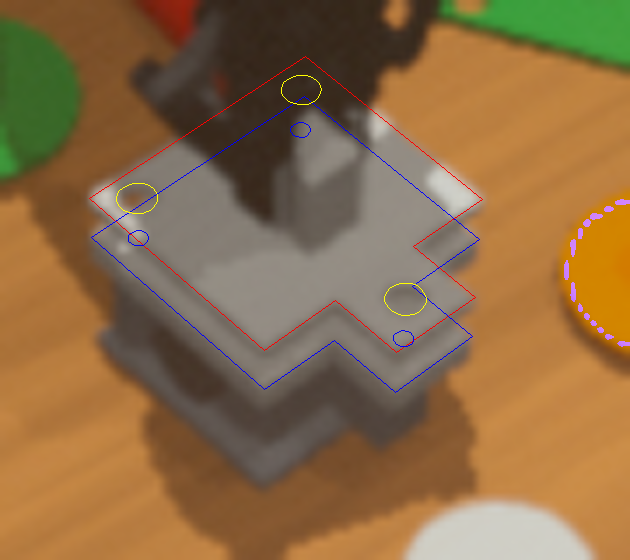

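View pics/full.png

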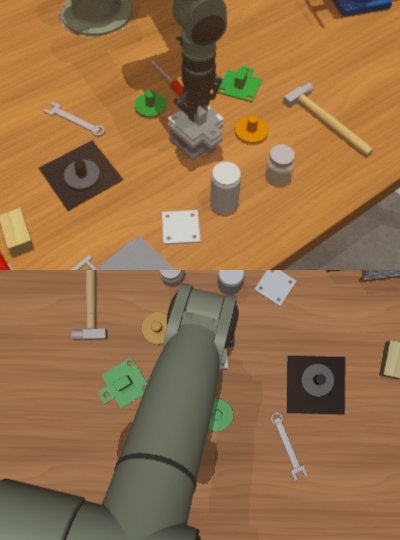

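Everything is in place: lid on the pad, bystanders unmoved, and the plate over the housing stem over stem and still.

```bash
python3 -c "
from cell import *
sign_off(); s=get_state(); print(s['clock'],s['position'],s['finger_gap'])"
```

```text
the job is handed in; nothing more can be done
the job is handed in; nothing more can be done
```

I did the job in the order asked and handed it in at about 27 s of the 61 s limit. The sign-off reports no verdict.

- **Lid:** I lifted it by the knob, set it down right way up on the pad and let go. The top view showed the whole lid on the pad, with about 20 mm of margin on its nearest side.
- **Plate:** I lifted it by the lug and am holding it over the housing, stem over stem. The tool pointed straight down and the joint speed was practically zero. No contact with the housing showed in the force readings taken at each stop. The intended gap is 15 mm.
- **Last alignment check:** The camera fit put the plate 0.7 mm off in x, 0.9 mm in y and 0.001 rad in yaw from the housing. The holes allow 3.5 mm. That offset would also fit the plate sitting about 1 mm higher than computed, so the true gap may be nearer 16 mm.
- **What I could not confirm:** The arm hid the plate from the top camera and the gripper hid hole0, so this rests on the scene camera's view of the plate edges. Finding the holes directly, in an earlier check 41 mm higher, gave offsets of 2 to 3 mm, but shadows inside the holes skew that method. I did not see all three threads through their holes from straight above.
- **Other things on the bench:** In the last pictures none of the bystanders still in view had moved.

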